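Check the grill plate at its three marked spots

TASK

Before opening time the table grill is cold and its plate must be checked with the orange-handled tester: take the tester off its rail and, keeping it upright, press its sprung brass foot gently onto the red disc, then the yellow disc, then the blue disc, with the foot wholly on the disc and held pressed in for about a second each time. Then hang the tester astride the rail again, level and clear of the posts, and let go of it. Leave the dishes and the tongs where they are.

Things in the scene. Friction and masses are not known exactly. Their poses are not given: they have to be found in the camera images.
- probe: Hand tester, 189 mm tall, 200 g, starts astride the rail; z up. Origin: centre of its saddle's underside, which rests on the bar's top. Saddle plate 70 x 30 x 8 mm (x -27 to 43). Beneath it a slot, x -15 to +15 mm, open below, between the front leg (x -27 to -15, 30 mm wide, down to z -51 mm) and the black battery pack (x 15 to 43, 40 mm wide, down to z -50 mm). Balanced about its origin.
- probe_grip (a point): Centre of the tester's orange grip block (26 x 26 mm, 53 mm tall, standing on the saddle), at x = -21, z = 35 mm in the tester's frame; its top is 26 mm higher, the saddle's top 27 mm lower. Grasp it from above. Grip block, front leg, stem and foot lie on one vertical line.
- probe_tip (a point): Centre of the underside of the tester's brass foot (a disc 14 mm across) under the 11 mm steel stem, at x = -21, z = -128 mm in the tester's frame when free; it moves up when pressed in.
- sensor (a joint): How far the sprung foot is pressed in, in m: 0 free, 0.010 fully in. It starts to give at about 1 N and takes about 3.5 N when fully in.
- rail_mid (a point): Middle of the top face of the utensil rail's bar, 165 mm above the table. The bar is flat steel, 20 mm wide (x), 220 mm long (y), 12 mm thick, with its y axis along the bar; two round posts 14 mm thick stand under it at y = -102 and +102 mm, on round feet 56 mm across. Fixed to the table.
- grill: Round table grill, 330 mm across, fixed; origin at the centre of its underside on the table. Its flat slotted plate, 260 mm across, is 22 mm above the table.
- spot_red: Red check disc fixed on the grill plate, 36 mm across, 3 mm thick; origin at the centre of its underside (the top is 3 mm higher, 25 mm above the table). The three discs change places.
- spot_yellow: Yellow check disc fixed on the grill plate, 36 mm across, 3 mm thick; origin at the centre of its underside (the top is 3 mm higher, 25 mm above the table). The three discs change places.
- spot_blue: Blue check disc fixed on the grill plate, 36 mm across, 3 mm thick; origin at the centre of its underside (the top is 3 mm higher, 25 mm above the table). The three discs change places.
- sauce_dish: White three-part sauce dish, 75 x 150 x 26 mm; origin under its centre. Leave alone.
- banchan_bowl: Small white bowl, 90 mm across, 35 mm high, beyond the rail; origin under its centre. Leave alone.
- rice_bowl: Steel rice bowl, 110 mm across, 60 mm high; origin under its centre. Leave alone.
- side_bowl: Small white bowl, 90 mm across, 35 mm high, beyond the grill; origin under its centre. Leave alone.
- tongs: Steel tongs lying on the table beside the grill, 185 mm long in x, 18 mm high; origin under their middle. Leave alone.
- dumpling_plate: White plate, 150 x 200 x 12 mm, with four dumplings, 30 mm high in all; origin under its centre. Leave alone.
Not all that is in view belongs to the job. What is meant by the probe is not green, and is the larger of those in its own colour.

How it is judged (in metres and radians):
On the way, in this order (a step that is already met when the one before it is completed fails the run):
1. the tester, upright, has its foot wholly on the red disc and pressed in by at least 2 mm for half a second (value of joint sensor above 0.002 m and contact force between probe and spot_red above 0.3 N and horizontal distance between probe_tip and spot_red below 0.012 m and angle between probe's own z axis and vertical below 0.2 rad), for 0.5 s.
2. the tester, upright, has its foot wholly on the yellow disc and pressed in by at least 2 mm for half a second (value of joint sensor above 0.002 m and contact force between probe and spot_yellow above 0.3 N and horizontal distance between probe_tip and spot_yellow below 0.012 m and angle between probe's own z axis and vertical below 0.2 rad), for 0.5 s.
3. the tester, upright, has its foot wholly on the blue disc and pressed in by at least 2 mm for half a second (value of joint sensor above 0.002 m and contact force between probe and spot_blue above 0.3 N and horizontal distance between probe_tip and spot_blue below 0.012 m and angle between probe's own z axis and vertical below 0.2 rad), for 0.5 s.
At the end, for the whole second after the job is handed in: The tester hangs released and still astride the rail, either way round: saddle on the bar's top within 5 mm, centred across it within 9 mm, at most 80 mm from the middle along it, tilted under 0.12 rad, foot free; every dish and the tongs within 30 mm of their start (z of probe in the frame of rail_mid between -0.004 and 0.006 m and x of probe in the frame of rail_mid between -0.009 and 0.009 m and y of probe in the frame of rail_mid between -0.08 and 0.08 m and angle between probe's own z axis and vertical below 0.12 rad and linear speed of probe below 0.02 m/s and contact force between probe and anything else above 0.5 N and value of joint sensor below 0.001 m and distance of each of sauce_dish, banchan_bowl, rice_bowl, side_bowl, tongs, dumpling_plate from where it was at the start of the episode below 0.03 m); the robot touches nothing.
It fails at once if the tester is pressed or struck against the grill or a disc with more than 20 N (contact force between probe and grill above 20 N or contact force between probe and spot_red above 20 N or contact force between probe and spot_yellow above 20 N or contact force between probe and spot_blue above 20 N).
It fails at once if a dish or the tongs are moved by more than 30 mm (distance of any of sauce_dish, banchan_bowl, rice_bowl, side_bowl, tongs, dumpling_plate from where it was at the start of the episode above 0.03 m).
It also fails if it takes over 67 s, if anything falls off the work surface, if the arm or the gripper's body presses on something with over 40 N, if the wrist force passes 120 N, or if a joint passes its speed limit or range.

ROBOT

A 6-joint arm with a two-finger parallel gripper is mounted at the origin on the work surface. World frame = base frame: x ahead of the robot, y to its left, z up, the work surface at z = 0. Lengths are in mm, angles in rad, forces in N, time in s.
With the tool pointing down it reaches from about 350 to 875 mm from the base axis. Payload 4.2 kg.
Tool frame: the origin (TCP) lies at the very end of the fingers, on their centre line; the grasp point (between the pads) lies 19 mm behind it; z points along the fingers, y is the direction in which the jaws open and shut (so a half turn about z gives the same grasp; the last joint's range is limited). The gripper opens to 85 mm and grips with 20 to 120 N. Pads are 22 mm wide; open, the fingers measure 114 mm over their backs; the gripper's body (76 mm by 85 mm) begins 54 mm behind the grasp point. The pads swing forward as they close: fully open they stand 13 mm farther back than shut.
Start: joints at [1.499, 0.385, 0.008, 0, -1.194, -0.259], TCP at [202.967, 591.104, 231.312] pointing down, gripper open.
Joint ranges: [-3.14, 3.14], [-1.21, 2.06], [-1.07, 1.41], [-3.16, 2.05], [-2.99, -0.16], [-3.1, 3.1]. Speed limits (rad/s): [2.79, 2.79, 3.14, 3.14, 3.14, 3.14].

INTERFACE

Orientations are given as a unit quaternion [x, y, z, w].
In Python, from bench import arm, optics, job gives the robot as it stands.
- The arm moves only by the tool send_rows, never from a script. Its argument "steps" is a list that holds one entry, the list of rows, each a list of 5 numbers: the shift along the tool's x, y, z in cm, then the turn about the tool's z in rad, then the opening, from 0 (shut) to 1 (fully open). A call has 1 to 10 rows; each row shifts and turns the pose as measured when the row begins, along the tool's axes as they then stand; what a row does not reach is not made up. A row lasts 1/12 s, in which the tool goes at most 41.7 mm and 7.16 degrees, less where a joint would pass 70% of its speed; a pose out of reach is approached as far as the arm can. A call with a gripper value outside its range is refused whole. The fingers move at their own pace and stop on an object; the grip force is fixed at half the most. Time passes only in rows, so rows that do not move let the fingers close. It gives the time, the measured TCP pose, the force and the opening at its end, in the units of the state.
- arm.read_state(): the state, without advancing time (a new reading comes with each control period).
- optics.get_image(name): name is "scene" or "top" or "wrist"; returns (picture, depth): 400x640x3 uint8, blue, green, red; 400x640 float32, mm along the optical axis (not along the pixel's ray), 0 where there is no reading.
- optics.get_calibration(name): a dict with "K" (3x3 intrinsics, pixels), "k1" (the pictures are not rectified: a ray, as slopes to the right and down, at radius r is drawn at 1 + k1 r^2 times it, then the intrinsics apply), "rvec" (rotation vector, rad) and "tvec" (3), from world to camera coordinates, as OpenCV has them; the wrist camera has in their place "hand_eye" (4x4, takes a point from camera to tool coordinates, whose origin is the TCP and whose axes are the flange's). Camera axes: x right, y down, z forward; pixel columns grow to the right and rows downward; lengths in mm; the calibration is good to about 2 mm. A picture is of the moment at which its call begins: read the wrist's pose just before it. get_calibration takes no time and is no camera call.
- job.job_done(): hands the job in, once; it reports no verdict.
The state is a dict: "clock": time; "joints": joint angles; "joint_vel": joint speeds; "joint_efforts": joint torques, N m; "position": TCP position; "ee_rot": TCP orientation; "contact_force": force on the tool from outside, world axes, zero at the start; "wrist_torque": the same for the moment, N m; "gripper_width": finger opening in mm.
Only numpy, scipy, OpenCV 4.12 (cv2) and the standard library are available. Lean on these libraries where they do the work, as an engineer would, in place of code of your own. Each camera call takes 0.05 s, during which the arm holds its last target. There are 200 camera calls.

## Working session

There is one attempt and no reset: what is moved stays moved. The work goes in short steps, Python scripts to look and compute and a tool call to move; the robot and the scene stay as the last step left them, time stands still between calls to the robot, and variables do not carry over. Pictures are saved under pics/ and viewed, about 8 in all and at most 12, crops included, and the job is handed in when it is done.

Besides the shell and the picture viewer there is one more tool, called after ">>>" as a command line: name --argument value ..., lists and objects as JSON in quotes. send_rows: Moves the arm, as the interface text tells. Its arguments: {"type":"object","properties":{"steps":{"type":"array","items":{"type":"array","items":{"type":"array","items":{"type":"number"}}}}},"required":["steps"]}

```bash
mkdir -p pics; ls; cat > h.py <<'E'
import numpy as np, cv2
from bench import arm, optics, job
from scipy.spatial.transform import Rotation as R
def grab(n):
    s=arm.read_state(); im,d=optics.get_image(n); c=optics.get_calibration(n)
    K=np.array(c["K"],float)
    if "hand_eye" in c:
        T=np.eye(4);T[:3,:3]=R.from_quat(s["ee_rot"]).as_matrix();T[:3,3]=s["position"]
        M=T@np.array(c["hand_eye"])
    else:
        V=np.eye(4);V[:3,:3]=R.from_rotvec(np.ravel(c["rvec"])).as_matrix();V[:3,3]=np.ravel(c["tvec"])
        M=np.linalg.inv(V)
    return im,d,dict(K=K,k1=c["k1"],M=M)
def rays(c,px):
    px=np.atleast_2d(px).astype(float)
    u=cv2.undistortPoints(px.reshape(-1,1,2),c["K"],np.array([c["k1"],0,0,0,0.]),).reshape(-1,2)
    return c["M"][:3,3], np.c_[u,np.ones(len(u))]@c["M"][:3,:3].T
def onz(c,px,z):
    o,d=rays(c,px); return o+d*((z-o[2])/d[:,2])[:,None]
def withd(c,px,dep):
    o,d=rays(c,px); return o+d*np.ravel(dep)[:,None]
E
python3 - <<'E'
from h import *
print(arm.read_state())
for n in("scene","top","wrist"):
    im,d,c=grab(n); cv2.imwrite(f"pics/{n}0.png",im); np.savez(f"{n}0.npz",im=im,d=d,**c); print(n,c["M"][:3].round(2),c["K"][0],c["k1"])
E
```

```text
pics
{'clock': 0.0, 'joints': array([ 1.49859525e+00,  3.85548172e-01,  6.63631401e-03, -5.13387794e-04,
       -1.19399438e+00, -2.58597572e-01]), 'joint_vel': array([-4.83398362e-04, -8.36197323e-04, -5.19247130e-04,  7.21306301e-05,
       -1.89486988e-03, -5.15630902e-04]), 'joint_efforts': array([-1.14790731e-03, -3.92286909e+01,  1.88401723e+01,  4.18622777e+00,
       -4.69970342e-03, -3.05075709e-06]), 'position': array([202.78913056, 590.5724031 , 230.2286114 ]), 'ee_rot': array([ 9.86336513e-01, -1.64739531e-01, -1.39373004e-04,  1.07257962e-03]), 'contact_force': array([-0.01969774, -0.13913976, -0.6980673 ]), 'wrist_torque': array([-0.02682639,  0.00018742, -0.01862492]), 'gripper_width': 85.34541865724071}
scene [[ 1.20000e-01  5.40000e-01 -8.30000e-01  1.51015e+03]
 [ 9.90000e-01 -7.00000e-02  1.00000e-01 -4.14500e+01]
 [-0.00000e+00 -8.40000e-01 -5.50000e-01  8.00950e+02]] [396.19575927   0.         321.09967805] -0.02723953716851078
top [[-2.00000e-02 -9.80000e-01  1.90000e-01  3.22730e+02]
 [-1.00000e+00  1.00000e-02 -1.00000e-02  8.84900e+01]
 [ 0.00000e+00 -1.90000e-01 -9.80000e-01  1.26633e+03]] [371.70964888   0.         319.58519145] -0.01980115387560273
wrist [[-3.2000e-01 -9.1000e-01 -2.5000e-01  2.6583e+02]
 [-9.5000e-01  3.1000e-01  8.0000e-02  5.6983e+02]
 [ 0.0000e+00  2.6000e-01 -9.6000e-01  3.7253e+02]] [282.10414313   0.         321.57347391] -0.047285069892707705
```

View pics/top0.png

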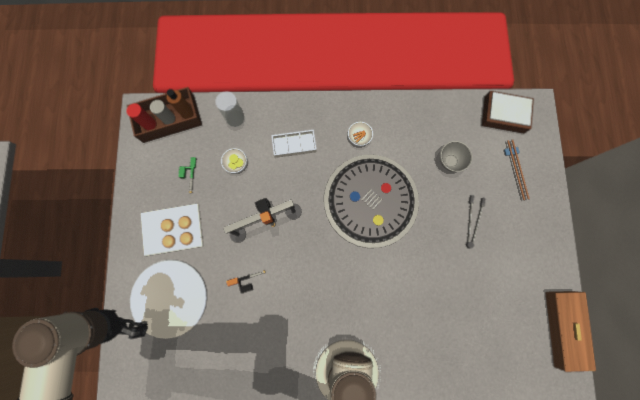

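View pics/scene0.png

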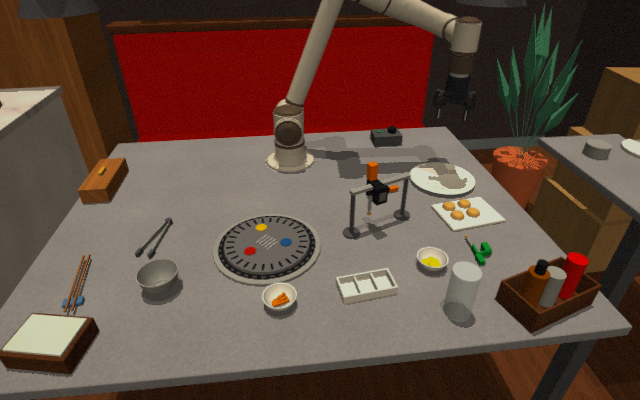

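Candidates for the tester: orange on the rail (top 266,216), a smaller orange one lying on the table (top 240,283) and a green one (top 188,170). The one on the rail is the larger orange, so I choose that one. I'll measure it and check it in a crop.

```bash
cat > m.py <<'E'
from h import *
def hsv(im): return cv2.cvtColor(im,cv2.COLOR_BGR2HSV)
def blobs(mask,amin=20):
    n,l,s,ce=cv2.connectedComponentsWithStats(mask.astype(np.uint8))
    return [(s[i,4],ce[i],l==i) for i in range(1,n) if s[i,4]>=amin]
def mk(H,lo,hi,s=120,v=80): return (H[...,0]>=lo)&(H[...,0]<=hi)&(H[...,1]>=s)&(H[...,2]>=v)
E
python3 - <<'E'
from m import *
for n in("top","scene"):
    z=np.load(n+"0.npz"); im,d,c=z["im"],z["d"],dict(K=z["K"],k1=float(z["k1"]),M=z["M"]); H=hsv(im)
    for nm,lo,hi,h in(("red",0,6,25),("red",172,180,25),("yellow",22,34,25),("blue",100,125,25),("orange",7,16,226)):
        for a,ce,m in blobs(mk(H,lo,hi),15):
            p=onz(c,ce,h)[0]; dd=d[m]; q=withd(c,ce,np.median(dd[dd>0]))[0] if (dd>0).any() else 0
            if 0<p[0]<900 and a<1500: print(n,nm,a,ce.round(1),p.round(1),np.round(q,1))
    v,u=np.nonzero(d>0); P=withd(c,np.c_[u,v],d[v,u])
    if n=="top":
        s=(P[:,2]>150)&(P[:,2]<180)&(u>210)&(u<310)&(v>190)&(v<245)
        # bar pixels, neutral colour
        sat=H[v,u,1]; s&=sat<60
        Q=P[s][:,:2]; px=np.c_[u,v][s]
        r=cv2.minAreaRect(Q.astype(np.float32)); print("bar",s.sum(),r,P[s][:,2].mean())
        np.save("bar.npy",Q)
        s=(P[:,2]>215)&(P[:,2]<240)&(u>210)&(u<310)&(v>190)&(v<245); print("griptop",s.sum(),P[s].mean(0),cv2.minAreaRect(P[s][:,:2].astype(np.float32)))
        a=cv2.resize(im[180:310,200:320],None,fx=5,fy=4.6,interpolation=cv2.INTER_CUBIC)
z=np.load("scene0.npz")["im"]; b=z[150:250,330:420]
b=cv2.resize(b,(200,220)); 
a=cv2.resize(a,(520,560)); o=np.zeros((560,740,3),np.uint8); o[:,:520]=a; o[:220,520:720]=b
cv2.imwrite("pics/crop1.png",o)
E
```

```text
top red 339 [138.6 115.9] [871.3 719.6  25. ] [831.2 673.4 115.9]
top red 80 [385.7 187.5] [ 597.  -147.7   25. ] [ 597.3 -148.    23.8]
top yellow 130 [234.9 161.6] [696.5 370.7  25. ] [699.5 373.   14.9]
top yellow 80 [377.7 219.6] [ 486.8 -115.3   25. ] [ 487.  -115.5   23.4]
top yellow 34 [577.5 329.8] [ 117.4 -747.8   25. ] [ 125.  -716.8   70.9]
top blue 62 [354.6 196. ] [568.8 -40.3  25. ] [569.  -40.4  24.1]
top orange 301 [170.9 117.1] [776.9 520.2 226. ] [871.  609.7  10.4]
top orange 110 [174.   97.2] [840.6 515.  226. ] [885.7 552.2 135.3]
top orange 114 [501.2 116.9] [ 764.6 -467.8  226. ] [ 839.2 -561.7   50.4]
top orange 57 [359.5 135. ] [712.4 -39.9 226. ] [791.2 -65.9  15.4]
top orange 53 [517.4 175.5] [ 583.  -495.6  226. ] [ 635.2 -612.8   17.3]
top orange 113 [265.6 217. ] [472.2 234.1 226. ] [472.5 234.4 223.6]
top orange 62 [232.1 281.4] [295.7 323.7 226. ] [290.3 370.7  18.2]
top orange 1086 [ 86.  375.5] [ 57.  703.9 226. ] [-192.6 1281.8 -750.8]
bar 613 ((498.1835632324219, 269.5758972167969), (60.87071228027344, 220.31271362304688), 18.134098052978516) 165.2
[... 844 characters left out ...]
1 167. ] [539.  573.8 226. ] [-1111.5  1619.6  -751.2]
scene orange 62 [393.  188.2] [621.4 258.4 226. ] [296.  368.2  15.5]
scene orange 41 [580.  204.4] [757.  719.6 226. ] [ -83.5 1569.  -415.6]
scene orange 136 [615.9 214.1] [807.8 782.6 226. ] [  77.7 1639.3 -371.7]
scene orange 121 [ 73.9 282.9] [ 893.1 -471.4  226. ] [ 670.7 -626.3   18.8]
scene orange 134 [ 79.8 282.4] [ 893.1 -459.9  226. ] [ 665.1 -614.4   13.6]Traceback (most recent call last):
  File "<stdin>", line 20, in <module>
cv2.error: OpenCV(4.12.0) :-1: error: (-5:Bad argument) in function 'resize'
> Overload resolution failed:
>  - src is not a numpy array, neither a scalar
>  - Expected Ptr<cv::UMat> for argument 'src'
```

```bash
python3 - <<'E'
from m import *
im=np.load("top0.npz")["im"]; a=cv2.resize(im[185:305,210:310],(500,600),interpolation=cv2.INTER_CUBIC)
b=cv2.resize(np.load("scene0.npz")["im"][150:250,330:420],(290,320))
o=np.zeros((600,795,3),np.uint8); o[:,:500]=a; o[:320,505:]=b
cv2.imwrite("pics/crop1.png",o)
Q=np.load("bar.npy").astype(np.float32)
# RANSAC-like: fit line robustly to bar points
l=cv2.fitLine(Q,cv2.DIST_HUBER,0,.5,.5).ravel()
for _ in range(4):
    n=np.array([-l[1],l[0]]); e=(Q-l[2:])@n; S=Q[abs(e)<13]; l=cv2.fitLine(S,cv2.DIST_L2,0,.5,.5).ravel()
t=(S-l[2:])@l[:2]; mid=l[2:]+l[:2]*(t.min()+t.max())/2
print(len(S),np.degrees(np.arctan2(l[1],l[0])),mid,t.max()-t.min())
E
```

```text
474 -67.9261 [484.78668 265.39603] 220.24399
```

View pics/crop1.png

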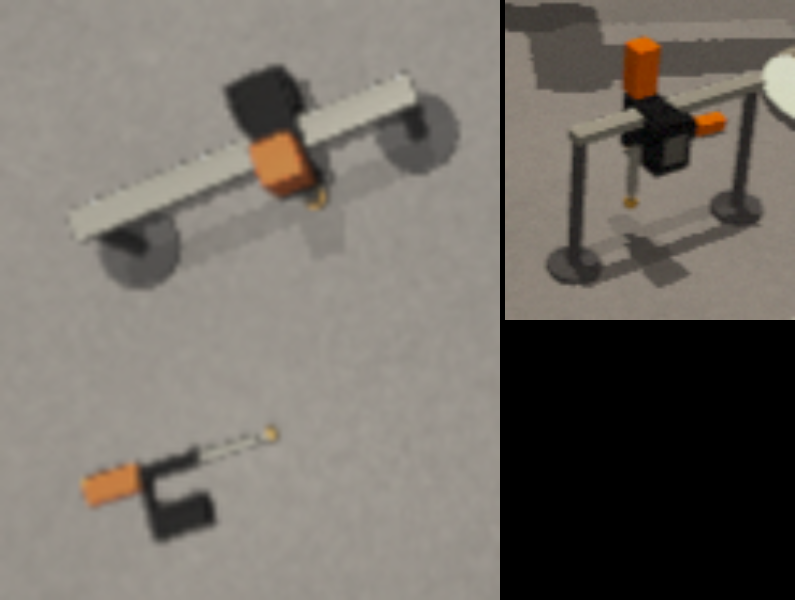

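>>> send_rows --steps '[[[0,0,-4,0,1],[0,0,-4,0,1],[3.1,2,-2,0,1],[3.1,2,0,0,1],[3.1,2,0,0,1],[3.1,2,0,0,1],[3.1,2,0,0,1],[3.1,2,0,0,1],[3.1,2,0,0,1],[3.1,2,0,0,1]]]'

```text
clock: 0.98
position: [387.4, 354.1, 330.7]
ee_rot: [0.987, -0.159, -0.0, 0.006]
contact_force: [0.6, -0.2, -0.3]
gripper_width: 85.4
```

The crop shows the larger orange tester astride the rail (grip at top px about 266,217, on the robot side, battery on the far side). The small one lies loose at about 240,282. The choice stands.

>>> send_rows --steps '[[[2.9,2.1,0,0,1],[2.9,2.1,0,0,1],[2.9,2.1,0,0,1],[2.9,2.1,0,0,1],[0,0,0,-0.118,1],[0,0,0,-0.118,1],[0,0,0,-0.118,1],[0,0,0,-0.118,1],[0,0,0,-0.118,1],[0,0,0,-0.118,1]]]'

```text
clock: 1.82
position: [476.7, 221.8, 329.3]
ee_rot: [0.979, 0.202, -0.005, 0.007]
contact_force: [-0.4, 0.1, 0.5]
gripper_width: 85.3
```

```bash
cat > look.py <<'E'
from m import *
import sys
s=arm.read_state(); im,d,c=grab("wrist"); cv2.imwrite(f"pics/w{sys.argv[1]}.png",im); np.savez(f"w{sys.argv[1]}.npz",im=im,d=d,**c)
Rm=R.from_quat(s["ee_rot"]).as_matrix(); print("t",s["clock"],s["position"].round(1),"jaw deg",np.degrees(np.arctan2(Rm[1,1],Rm[0,1])),"z",Rm[:,2].round(4),s["joints"].round(2),s["contact_force"].round(1),s["gripper_width"])
H=hsv(im); v,u=np.nonzero(d>0); P=withd(c,np.c_[u,v],d[v,u])
near=(abs(P[:,0]-485)<140)&(abs(P[:,1]-265)<140)
o=mk(H,5,18)[v,u]&near&(P[:,2]>218)&(P[:,2]<232)
if o.sum()>20: print("griptop",o.sum(),P[o].mean(0).round(1),cv2.minAreaRect(P[o][:,:2].astype(np.float32)))
b=near&(abs(P[:,2]-165)<5)&(H[v,u,1]<60)&(H[v,u,2]>90)
Q=P[b][:,:2].astype(np.float32)
if len(Q)>100:
    l=cv2.fitLine(Q,cv2.DIST_HUBER,0,.5,.5).ravel()
    for _ in range(4):
        n=np.array([-l[1],l[0]]); S=Q[abs((Q-l[2:])@n)<12]; l=cv2.fitLine(S,cv2.DIST_L2,0,.5,.5).ravel()
    t=(S-l[2:])@l[:2]; print("bar",len(S),np.degrees(np.arctan2(l[1],l[0])),l[2:]+l[:2]*(t.min()+t.max())/2,t.max()-t.min(),P[b][:,2].mean())
for nm,k in(("red",mk(H,0,6)|mk(H,172,180)),("yellow",mk(H,22,34)),("blue",mk(H,100,125))):
    for a,ce,m in blobs(k,60):
        p=onz(c,ce,25)[0]
        if 400<p[0]<680 and -220<p[1]<30: print(nm,a,p.round(1))
E
python3 look.py 1
```

```text
t 1.8167 [476.7 221.8 329.3] jaw deg -66.6783846297055 z [-0.0075 -0.0158 -0.9998] [ 0.75  0.17 -0.05  0.01 -1.37  1.23] [-0.4  0.1  0.5] 85.29479197181722
griptop 802 [476.2 236.6 225.2] ((475.0448303222656, 236.0744171142578), (26.289108276367188, 25.191452026367188), 21.018016815185547)
bar 3146 -68.09604 [486.5456  264.03186] 219.7333 164.57640050457584
red 332 [ 597.8 -147.    25. ]
yellow 315 [ 487.7 -115.5   25. ]
blue 304 [569.7 -39.8  25. ]
```

View pics/w1.png

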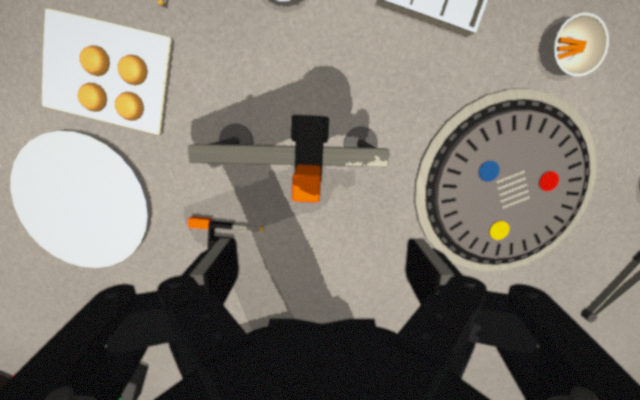

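>>> send_rows --steps '[[[0.4,-1.4,2,0.023,1],[0,0,3,0,1],[0,0,3,0,1],[0,0,0,0,1],[0,0,0,0,1]]]'

```text
clock: 2.28
position: [474.9, 235.7, 248.3]
ee_rot: [0.982, 0.187, -0.003, 0.006]
contact_force: [-0.2, 0.1, 1.2]
gripper_width: 85.3
```

```bash
python3 look.py 2
```

```text
t 2.2833 [474.9 235.7 248.3] jaw deg -68.49380682100322 z [-0.004  -0.0136 -0.9999] [ 0.77  0.22 -0.19  0.01 -1.17  1.17] [-0.2  0.1  1.2] 85.28746861809613
griptop 1562 [476.9 237.  225.1] ((475.6533508300781, 236.43310546875), (25.50847816467285, 24.892147064208984), 21.485897064208984)
bar 5466 -67.99698 [486.47397 264.6654 ] 219.31805 164.52800450010088
red 445 [ 597.8 -146.6   25. ]
yellow 423 [ 487.6 -115.2   25. ]
blue 440 [569.8 -39.6  25. ]
```

>>> send_rows --steps '[[[0.05,-0.05,2,0,1],[0,0,2,0,1],[0,0,1.5,0,1],[0,0,1,0,1],[0,0,0,0,1],[0,0,0,0,0.5],[0,0,0,0,0.2],[0,0,0,0,0],[0,0,0,0,0],[0,0,0,0,0]]]'

```text
clock: 3.17
position: [483.0, 240.8, 196.9]
ee_rot: [0.983, 0.185, 0.009, 0.001]
contact_force: [0.6, -3.6, 0.5]
gripper_width: 25.6
```

```bash
python3 look.py 3
```

```text
t 3.1667 [483.  240.8 196.9] jaw deg -68.69887845276374 z [ 0.0183  0.0017 -0.9998] [ 0.77  0.26 -0.27  0.01 -1.03  1.17] [ 0.6 -3.6  0.5] 25.585346397683374
griptop 2949 [476.8 239.4 225.2] ((475.0130310058594, 238.69126892089844), (26.2617244720459, 26.168724060058594), 21.73613166809082)
bar 8141 -68.02923 [486.68997 264.49393] 219.89693 164.58986746204218
red 256 [ 593.  -139.6   25. ]
yellow 516 [ 487.8 -115.    25. ]
blue 568 [570.  -39.2  25. ]
```

View pics/w3.png

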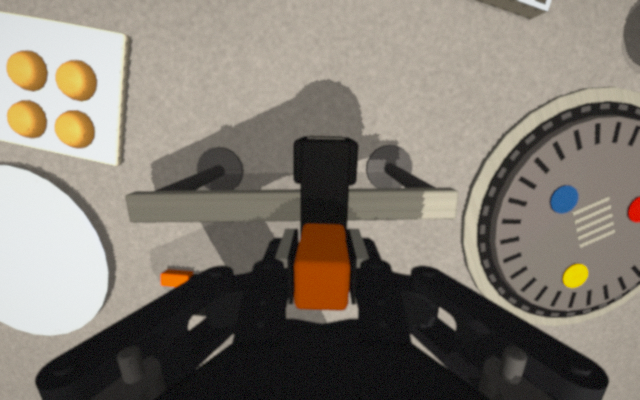

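>>> send_rows --steps '[[[0,0,0,0,0.5],[0,0,0,0,1],[0,0,0,0,1],[0,0,0,0,1]]]'

```text
clock: 3.55
position: [483.1, 241.1, 197.6]
ee_rot: [0.983, 0.185, 0.01, 0.0]
contact_force: [0.2, -0.1, -0.7]
gripper_width: 72.0
```

```bash
python3 look.py 4
```

```text
t 3.55 [483.1 241.1 197.6] jaw deg -68.71028844145856 z [ 0.0193  0.0033 -0.9998] [ 0.77  0.26 -0.27  0.01 -1.02  1.17] [ 0.2 -0.1 -0.7] 71.96580571144844
griptop 2859 [477.  238.4 225. ] ((475.2278747558594, 237.6881561279297), (26.24263572692871, 25.41916275024414), 20.0003662109375)
bar 8097 -68.02792 [486.683   264.54074] 220.16403 164.59307955727039
red 253 [ 593.  -139.5   25. ]
yellow 509 [ 487.7 -115.    25. ]
blue 567 [570.1 -39.2  25. ]
```

>>> send_rows --steps '[[[-0.4,0,0.5,0,1],[0,0,0,0,1],[0,0,0,0,1]]]'

```text
clock: 3.85
position: [479.0, 239.5, 191.7]
ee_rot: [0.983, 0.185, 0.01, 0.0]
contact_force: [0.1, -0.4, -0.2]
gripper_width: 85.2
```

>>> send_rows --steps '[[[-0.4,0,0.5,0,1],[0,0,0,0,1],[0,0,0,0,1]]]'

```text
clock: 4.1
position: [474.6, 237.7, 185.7]
ee_rot: [0.983, 0.185, 0.009, 0.0]
contact_force: [0.5, -0.1, 0.2]
gripper_width: 85.2
```

>>> send_rows --steps '[[[0,0,0.3,0,1],[0,0,0,0,1],[0,0,0,0,0],[0,0,0,0,0],[0,0,0,0,0],[0,0,0,0,0],[0,0,0,0,0],[0,0,0,0,0]]]'

```text
clock: 4.77
position: [475.0, 237.7, 182.6]
ee_rot: [0.983, 0.185, 0.009, 0.001]
contact_force: [-0.1, 1.0, 0.7]
gripper_width: 25.5
```

>>> send_rows --steps '[[[0,0,-0.5,0,0],[0,0,-1.2,0,0],[0,0,-1.5,0,0],[0,0,-1.5,0,0],[0,0,-1.5,0,0],[0,0,-1.5,0,0],[0,0,-1.5,0,0],[0,0,0,0,0],[0,0,0,0,0]]]'

```text
clock: 5.52
position: [470.6, 236.4, 275.3]
ee_rot: [0.983, 0.184, 0.004, 0.002]
contact_force: [-0.9, -0.8, -2.9]
gripper_width: 25.3
```

```bash
python3 look.py 5; python3 - <<'E'
from m import *
s=np.load("w5.npz")["im"]
for n in("scene",):
    im,d,c=grab(n); np.savez("s5.npz",im=im,d=d,**c)
    b=cv2.resize(im[80:260,300:450],(500,600)); cv2.imwrite("pics/s5.png",b)
E
```

```text
t 5.5167 [470.6 236.4 275.3] jaw deg -68.79772796866928 z [ 0.0093 -0.0014 -1.    ] [ 0.78  0.18 -0.17  0.01 -1.22  1.16] [-0.9 -0.8 -2.9] 25.289575656068628
bar 3723 -68.043465 [486.20764 264.603  ] 218.97992 164.56830119999893
red 419 [ 597.8 -146.8   25. ]
yellow 394 [ 487.5 -115.1   25. ]
blue 395 [569.9 -39.6  25. ]
```

View pics/s5.png

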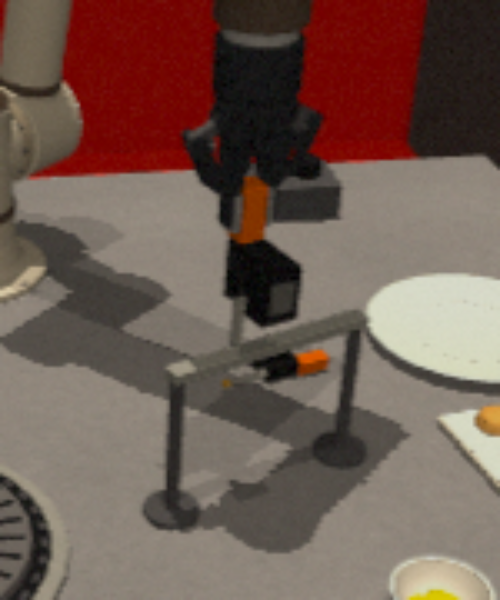

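The tester is lifted clear, gripped by the orange block and upright (scene px about 372,140).

>>> send_rows --steps '[[[-1,0,0,0,0],[-1,0.8,0,0,0],[0,1.6,0,0,0],[0,2.5,0,0,0],[0,3,0,0,0],[0,3,0,0,0],[0,3,0,0,0],[0,3,0,0,0],[0,3,0,0,0],[0,3,0,0,0]]]'

```text
clock: 6.45
position: [523.7, 4.2, 267.8]
ee_rot: [0.982, 0.19, -0.005, 0.004]
contact_force: [0.8, 0.7, -1.5]
gripper_width: 25.3
```

>>> send_rows --steps '[[[0,3,0,0,0],[0,3,0,0,0],[0,3,0,0,0],[0,3,0,0,0],[0,2,0,0,0],[0,1,0,0,0],[0,0,0,0,0],[0,0,0,0,0]]]'

```text
clock: 7.12
position: [570.6, -149.8, 261.8]
ee_rot: [0.983, 0.185, -0.013, 0.002]
contact_force: [0.5, 1.1, -2.4]
gripper_width: 25.8
```

```bash
cat > tip.py <<'E'
from m import *
import sys
Rg=R.from_quat([0.983,0.185,0.009,0.0005]); T=np.array(eval(sys.argv[1]),float)
s=arm.read_state(); Rc=R.from_quat(s["ee_rot"])
up=(Rc*Rg.inv()).apply([0,0,1.]); tip=s["position"]-145.6*up
d=Rc.inv().apply(np.r_[T-tip[:2],0])
print("t",s["clock"],"tcp",s["position"].round(1),"tip",tip.round(1),"up",up.round(3),"need tool xy mm",d[:2].round(1),"F",s["contact_force"].round(1),"yaw",np.degrees(np.arctan2(*Rc.as_matrix()[[1,0],0])).round(2))
E
python3 tip.py 597.5,-147.2; python3 look.py 6
```

```text
t 7.1167 tcp [ 570.6 -149.8  261.8] tip [ 564.3 -151.5  116.4] up [0.043 0.012 0.999] need tool xy mm [32.4  8.1] F [ 0.5  1.1 -2.4] yaw 21.36
t 7.1167 [ 570.6 -149.8  261.8] jaw deg -68.63890042797 z [-0.025  -0.0096 -0.9996] [ 0.02  0.32 -0.02  0.01 -1.26  1.92] [ 0.5  1.1 -2.4] 25.76598480368729
yellow 479 [ 487.4 -116.7   25. ]
blue 506 [569.9 -41.5  25. ]
```

>>> send_rows --steps '[[[0.7,0.2,0,0,0],[0.8,0.2,0,0,0],[0.8,0.2,0,0,0],[0.8,0.2,0,0,0],[0,0,1,0,0],[0,0,1,0,0],[0,0,1,0,0],[0,0,1,0,0],[0,0,0,0,0],[0,0,0,0,0]]]'

```text
clock: 8.0
position: [603.0, -139.7, 215.3]
ee_rot: [0.982, 0.189, -0.015, 0.002]
contact_force: [0.2, 0.1, -1.4]
gripper_width: 25.6
```

```bash
python3 tip.py 597.5,-147.2; python3 look.py 7
```

```text
t 8.0 tcp [ 603.  -139.7  215.3] tip [ 596.3 -141.3   69.8] up [0.046 0.011 0.999] need tool xy mm [-1.1  5.9] F [ 0.2  0.1 -1.4] yaw 21.82
t 8.0 [ 603.  -139.7  215.3] jaw deg -68.18075981816882 z [-0.0282 -0.0085 -0.9996] [ 0.04  0.4  -0.02  0.01 -1.19  1.91] [ 0.2  0.1 -1.4] 25.552873013435814
yellow 235 [ 490.9 -108.7   25. ]
blue 613 [570.2 -41.6  25. ]
```

View pics/w7.png

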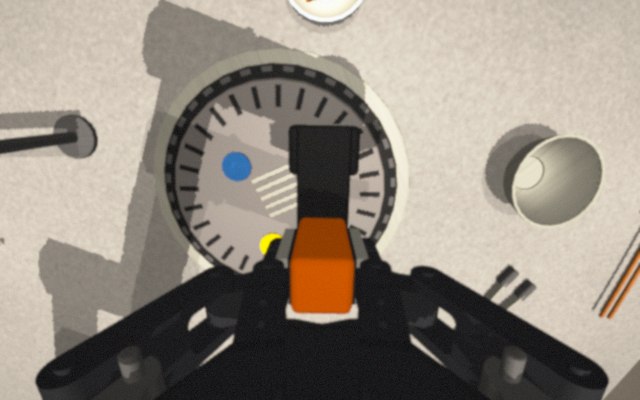

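>>> send_rows --steps '[[[0,0.3,0,0,0],[0,0.3,0,0,0],[0,0,0.8,0,0],[0,0,0.8,0,0],[0,0,0.8,0,0],[0,0,0.5,0,0],[0,0,0.3,0,0],[0,0,0,0,0],[0,0,0,0,0]]]'

```text
clock: 8.8
position: [604.4, -146.9, 180.8]
ee_rot: [0.982, 0.189, -0.014, 0.002]
contact_force: [-0.4, 0.1, -1.9]
gripper_width: 25.4
```

```bash
python3 tip.py 597.5,-147.2; python3 - <<'E'
from m import *
im,d,c=grab("scene"); a=cv2.resize(im[170:290,200:330],(520,480),interpolation=cv2.INTER_CUBIC); cv2.imwrite("pics/s8.png",a)
E
```

```text
t 8.8 tcp [ 604.4 -146.9  180.8] tip [ 597.9 -148.5   35.4] up [0.044 0.011 0.999] need tool xy mm [ 0.1 -1.4] F [-0.4  0.1 -1.9] yaw 21.76
```

View pics/s8.png

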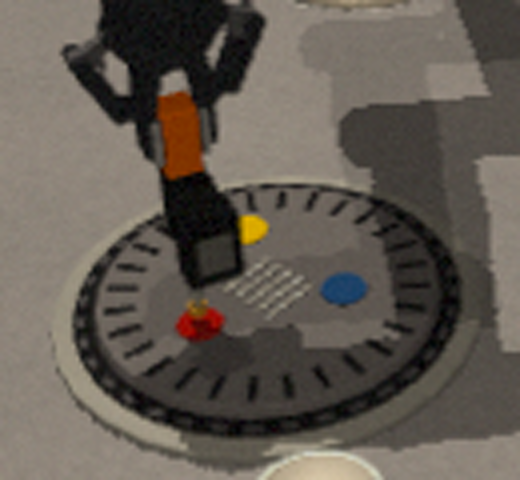

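>>> send_rows --steps '[[[0,0,0.4,0,0],[0,0,0.4,0,0],[0,0,0.3,0,0],[0,0,0.2,0,0],[0,0,0.2,0,0],[0,0,0,0,0],[0,0,0,0,0]]]'

```text
clock: 9.43
position: [605.1, -147.0, 166.7]
ee_rot: [0.982, 0.189, -0.012, 0.002]
contact_force: [-0.8, 0.9, 0.7]
gripper_width: 26.1
```

```bash
python3 tip.py 597.5,-147.2
```

```text
t 9.4333 tcp [ 605.1 -147.   166.7] tip [ 599.1 -148.7   21.2] up [0.041 0.012 0.999] need tool xy mm [-0.9 -2. ] F [-0.8  0.9  0.7] yaw 21.8
```

>>> send_rows --steps '[[[0,0,0.2,0,0],[0,0,0,0,0],[0,0,0,0,0],[0,0,0,0,0],[0,0,0,0,0],[0,0,0,0,0],[0,0,0,0,0],[0,0,0,0,0],[0,0,0,0,0],[0,0,0,0,0]]]'

```text
clock: 10.27
position: [605.0, -147.0, 165.9]
ee_rot: [0.982, 0.189, -0.012, 0.002]
contact_force: [-1.4, 0.4, 1.3]
gripper_width: 25.0
```

>>> send_rows --steps '[[[0,0,0,0,0],[0,0,0,0,0],[0,0,0,0,0],[0,0,0,0,0]]]'

```text
clock: 10.6
position: [605.0, -147.0, 165.9]
ee_rot: [0.982, 0.189, -0.012, 0.002]
contact_force: [-1.2, 0.2, 0.9]
gripper_width: 25.8
```

```bash
python3 tip.py 597.5,-147.2; python3 - <<'E'
from m import *
im,d,c=grab("scene"); a=cv2.resize(im[170:290,200:330],(520,480),interpolation=cv2.INTER_CUBIC); cv2.imwrite("pics/s9.png",a)
E
```

```text
t 10.6 tcp [ 605.  -147.   165.9] tip [ 599.1 -148.7   20.4] up [0.04  0.012 0.999] need tool xy mm [-0.9 -2. ] F [-1.2  0.2  0.9] yaw 21.82
```

View pics/s9.png

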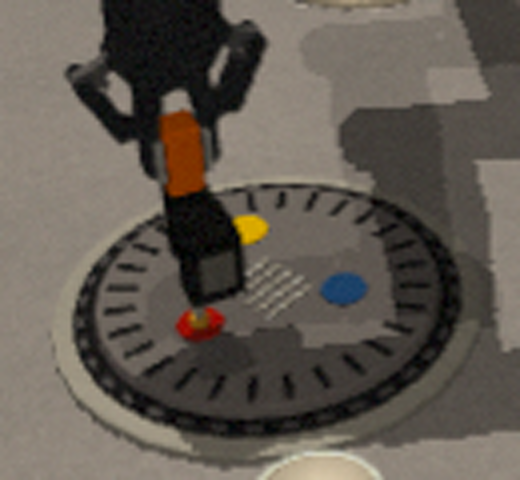

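Red is pressed: the foot sits in the middle of the red disc (crop px 200,322) and the force rose by about 2.7 N. On to yellow.

>>> send_rows --steps '[[[0,0,-0.6,0,0],[0,0,-1,0,0],[0,0,-0.9,0,0],[0,0,0,0,0]]]'

```text
clock: 10.98
position: [606.3, -146.9, 192.4]
ee_rot: [0.982, 0.189, -0.011, 0.003]
contact_force: [1.0, -0.2, -1.8]
gripper_width: 25.2
```

>>> send_rows --steps '[[[-0.7,-0.56,0,0,0],[-1.05,-0.84,0,0,0],[-1.05,-0.84,0,0,0],[-1.05,-0.84,0,0,0],[-1.05,-0.84,0,0,0],[-1.05,-0.84,0,0,0],[-1.05,-0.84,0,0,0],[-1.05,-0.84,0,0,0],[-0.7,-0.6,0,0,0],[0,0,0,0,0]]]'

```text
clock: 11.82
position: [487.0, -111.4, 193.2]
ee_rot: [0.982, 0.188, -0.013, 0.001]
contact_force: [0.3, 1.0, -1.0]
gripper_width: 25.2
```

```bash
python3 tip.py 487.4,-115.3
```

```text
t 11.8167 tcp [ 487.  -111.4  193.2] tip [ 480.7 -112.7   47.7] up [0.043 0.009 0.999] need tool xy mm [5.2 4.9] F [ 0.3  1.  -1. ] yaw 21.67
```

>>> send_rows --steps '[[[0.3,0.25,0,0,0],[0.2,0.25,0,0,0],[0,0,0,0,0],[0,0,0.6,0,0],[0,0,0.5,0,0],[0,0,0.3,0,0],[0,0,0,0,0]]]'

```text
clock: 12.4
position: [496.1, -115.0, 177.3]
ee_rot: [0.982, 0.188, -0.012, 0.001]
contact_force: [-0.8, 0.5, -2.0]
gripper_width: 25.4
```

```bash
python3 tip.py 487.4,-115.3
```

```text
t 12.4 tcp [ 496.1 -115.   177.3] tip [ 490.2 -116.4   31.9] up [0.041 0.009 0.999] need tool xy mm [-2.2 -2. ] F [-0.8  0.5 -2. ] yaw 21.65
```

>>> send_rows --steps '[[[-0.2,-0.2,0,0,0],[0,0,0.4,0,0],[0,0,0.3,0,0],[0,0,0.2,0,0],[0,0,0.2,0,0],[0,0,0.1,0,0],[0,0,0,0,0],[0,0,0,0,0]]]'

```text
clock: 13.07
position: [493.3, -114.0, 164.9]
ee_rot: [0.982, 0.188, -0.012, 0.002]
contact_force: [-0.8, 0.4, 1.0]
gripper_width: 25.6
```

```bash
python3 tip.py 487.4,-115.3; python3 - <<'E'
from m import *
im,d,c=grab("scene"); a=cv2.resize(im[170:290,200:330],(520,480),interpolation=cv2.INTER_CUBIC); cv2.imwrite("pics/s10.png",a)
E
```

```text
t 13.0667 tcp [ 493.3 -114.   164.9] tip [ 487.4 -115.5   19.4] up [0.041 0.01  0.999] need tool xy mm [ 0.1 -0.2] F [-0.8  0.4  1. ] yaw 21.69
```

View pics/s10.png

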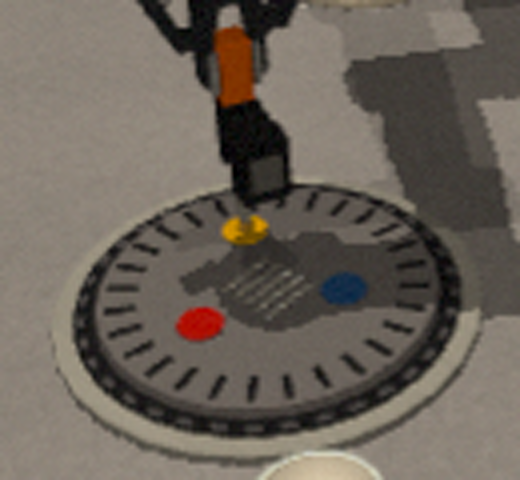

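The foot is centred on yellow (crop px 245,228). Hold for a second, then lift and go to blue.

>>> send_rows --steps '[[[0,0,0,0,0],[0,0,0,0,0],[0,0,0,0,0],[0,0,0,0,0],[0,0,0,0,0],[0,0,0,0,0],[0,0,0,0,0],[0,0,0,0,0],[0,0,0,0,0],[0,0,0,0,0]]]'

```text
clock: 13.95
position: [493.3, -114.0, 165.5]
ee_rot: [0.982, 0.188, -0.012, 0.002]
contact_force: [-1.4, 0.2, 0.4]
gripper_width: 25.3
```

>>> send_rows --steps '[[[0,0,0,0,0],[0,0,0,0,0],[0,0,-0.6,0,0],[0,0,-1,0,0],[0,0,-0.9,0,0],[0,0,0,0,0]]]'

```text
clock: 14.45
position: [494.5, -113.9, 192.2]
ee_rot: [0.982, 0.188, -0.011, 0.002]
contact_force: [-0.4, -0.0, -1.8]
gripper_width: 25.5
```

```bash
python3 tip.py 569.7,-40.2
```

```text
t 14.45 tcp [ 494.5 -113.9  192.2] tip [ 488.8 -115.4   46.8] up [0.04  0.01  0.999] need tool xy mm [102.9 -39.9] F [-0.4 -0.  -1.8] yaw 21.69
```

>>> send_rows --steps '[[[0.8,-0.31,0,0,0],[1.2,-0.47,0,0,0],[1.2,-0.47,0,0,0],[1.2,-0.47,0,0,0],[1.2,-0.47,0,0,0],[1.2,-0.47,0,0,0],[1.2,-0.47,0,0,0],[1.2,-0.47,0,0,0],[0.6,-0.2,0,0,0],[0,0,0,0,0]]]'

```text
clock: 15.28
position: [581.0, -32.4, 188.1]
ee_rot: [0.982, 0.189, -0.012, 0.002]
contact_force: [0.1, -0.4, -1.9]
gripper_width: 25.3
```

```bash
python3 tip.py 569.7,-40.2
```

```text
t 15.2833 tcp [581.  -32.4 188.1] tip [575.1 -33.8  42.7] up [0.04  0.01  0.999] need tool xy mm [-7.4  3.9] F [ 0.1 -0.4 -1.9] yaw 21.79
```

>>> send_rows --steps '[[[-0.35,0.2,0,0,0],[-0.3,0.2,0,0,0],[0,0,0,0,0],[0,0,0.5,0,0],[0,0,0.4,0,0],[0,0,0,0,0]]]'

```text
clock: 15.78
position: [573.9, -40.5, 178.4]
ee_rot: [0.982, 0.188, -0.013, 0.001]
contact_force: [-0.4, 0.1, -2.5]
gripper_width: 25.5
```

```bash
python3 tip.py 569.7,-40.2
```

```text
t 15.7833 tcp [573.9 -40.5 178.4] tip [567.7 -42.   32.9] up [0.042 0.01  0.999] need tool xy mm [ 2.5 -0.9] F [-0.4  0.1 -2.5] yaw 21.68
```

>>> send_rows --steps '[[[0.2,-0.1,0,0,0],[0,0,0.4,0,0],[0,0,0.4,0,0],[0,0,0.2,0,0],[0,0,0.2,0,0],[0,0,0.1,0,0],[0,0,0,0,0],[0,0,0,0,0]]]'

```text
clock: 16.45
position: [575.4, -39.3, 165.3]
ee_rot: [0.982, 0.188, -0.012, 0.002]
contact_force: [-1.4, 0.8, 0.5]
gripper_width: 25.4
```

```bash
python3 tip.py 569.7,-40.2; python3 - <<'E'
from m import *
im,d,c=grab("scene"); a=cv2.resize(im[170:290,200:330],(520,480),interpolation=cv2.INTER_CUBIC); cv2.imwrite("pics/s11.png",a)
E
```

```text
t 16.45 tcp [575.4 -39.3 165.3] tip [569.4 -40.8  19.9] up [0.041 0.011 0.999] need tool xy mm [ 0.5 -0.5] F [-1.4  0.8  0.5] yaw 21.68
```

View pics/s11.png

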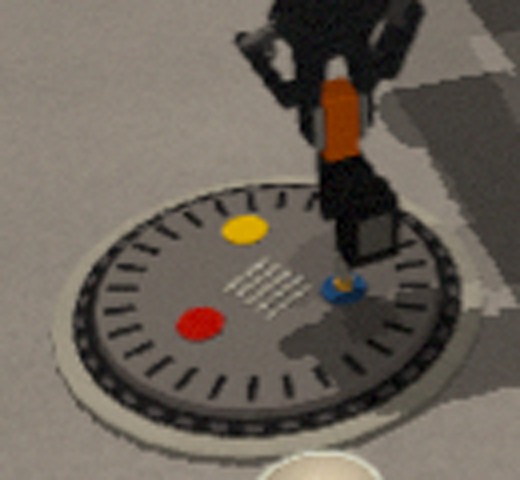

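The foot is centred on blue (crop px 344,286). Hold, then lift.

>>> send_rows --steps '[[[0,0,0.05,0,0],[0,0,0,0,0],[0,0,0,0,0],[0,0,0,0,0],[0,0,0,0,0],[0,0,0,0,0],[0,0,0,0,0],[0,0,0,0,0],[0,0,0,0,0],[0,0,0,0,0]]]'

```text
clock: 17.33
position: [575.3, -39.3, 165.6]
ee_rot: [0.982, 0.188, -0.012, 0.002]
contact_force: [-0.3, 0.2, 0.4]
gripper_width: 25.6
```

>>> send_rows --steps '[[[0,0,0,0,0],[0,0,0,0,0],[0,0,-0.6,0,0],[0,0,-1.2,0,0],[0,0,-1.5,0,0],[0,0,-1.5,0,0],[0,0,-1.5,0,0],[0,0,-1.5,0,0],[0,0,-1.5,0,0],[0,0,-1.5,0,0]]]'

```text
clock: 18.17
position: [576.0, -38.3, 272.8]
ee_rot: [0.982, 0.187, -0.017, 0.001]
contact_force: [0.2, 0.2, -1.7]
gripper_width: 25.7
```

>>> send_rows --steps '[[[0,0,-1,0,0],[0,0,0,0,0],[0,0,0,0,0]]]'

```text
clock: 18.42
position: [577.8, -38.0, 286.7]
ee_rot: [0.982, 0.187, -0.013, 0.001]
contact_force: [0.0, -0.0, -2.8]
gripper_width: 25.3
```

```bash
python3 tip.py 475.3,237.7
```

```text
t 18.4167 tcp [577.8 -38.  286.7] tip [571.5 -39.3 141.3] up [0.043 0.009 0.999] need tool xy mm [  12.5 -293. ] F [ 0.  -0.  -2.8] yaw 21.59
```

```bash
cat > hang.py <<'E'
from m import *
import sys
a=np.radians(21.97); n=np.array([np.cos(a),np.sin(a),0]); t=np.array([-n[1],n[0],0]); mid=np.array([486.5,264.6,165.])
Rg=R.from_quat([0.983,0.185,0.009,0.0005]); s=arm.read_state(); Rc=R.from_quat(s["ee_rot"]); Q=Rc*Rg.inv()
loc=lambda p:np.array([(p-mid)@n,(p-mid)@t,p[2]-165]).round(1)
px=Q.apply(np.r_[n[:2],0]); O=s["position"]+Q.apply(21*n+[0,0,-17.6]); up=Q.apply([0,0,1.])
rv=Q.as_rotvec()
print("t",s["clock"],"O rail",loc(O),"slot mouth x",loc(O-50*up)[0],"tip",loc(O+Q.apply(-21*n-[0,0,128])),"tilt pitch(x) %.3f roll(y) %.3f yaw %.3f"%(up@n,up@t,rv[2]),"F",s["contact_force"].round(1))
def need(x,y): 
    e=(x*n+y*t+mid)-O; e[2]=0; return Rc.inv().apply(e)[:2].round(1)
print("tool mm to (-20,-22):",need(-20,-22)," to (0.5,-22):",need(.5,-22))
E
python3 hang.py
```

```text
t 18.4167 O rail [  -8.3 -314.6  103.2] slot mouth x -10.5 tip [ -34.8 -313.6  -23.7] tilt pitch(x) 0.043 roll(y) -0.008 yaw 0.005 F [ 0.  -0.  -2.8]
tool mm to (-20,-22): [ -13.6 -292.5]  to (0.5,-22): [   6.9 -292.6]
```

>>> send_rows --steps '[[[-0.7,-0.8,0,0,0],[-0.6,-1.6,0,0,0],[0,-2,0,0,0],[0,-2,0,0,0],[0,-2,0,0,0],[0,-2,0,0,0],[0,-2,0,0,0],[0,-2,0,0,0],[0,-2,0,0,0],[0,-2,0,0,0]]]'

```text
clock: 19.25
position: [485.4, 131.7, 275.6]
ee_rot: [0.983, 0.183, -0.025, 0.001]
contact_force: [0.7, 0.1, -2.1]
gripper_width: 25.7
```

>>> send_rows --steps '[[[0,-2,0,0,0],[0,-2,0,0,0],[0,-2,0,0,0],[0,-1.5,0,0,0],[0,-1,0,0,0],[0,0,0,0,0],[0,0,0,0,0]]]'

```text
clock: 19.83
position: [444.3, 215.6, 268.9]
ee_rot: [0.982, 0.185, -0.032, 0.002]
contact_force: [-0.4, 0.9, -1.1]
gripper_width: 25.2
```

```bash
python3 hang.py
```

```text
t 19.8333 O rail [-38.  -29.4  84.6] slot mouth x -42.1 tip [-69.3 -27.9 -41.2] tilt pitch(x) 0.081 roll(y) -0.012 yaw 0.001 F [-0.4  0.9 -1.1]
tool mm to (-20,-22): [17.9 -7.6]  to (0.5,-22): [38.4 -7.8]
```

>>> send_rows --steps '[[[0.6,-0.3,0,0,0],[0.8,-0.3,0,0,0],[0.8,0,0,0,0],[0.8,0,0,0,0],[0.5,0,0,0,0],[0,0,0,0,0],[0,0,0,0,0]]]'

```text
clock: 20.42
position: [479.4, 233.1, 264.9]
ee_rot: [0.983, 0.183, -0.033, 0.003]
contact_force: [0.8, -0.4, -1.9]
gripper_width: 25.5
```

```bash
python3 hang.py; python3 look.py 12
```

```text
t 20.4167 O rail [  1.1 -26.4  80.6] slot mouth x -3.1 tip [-30.5 -24.8 -45.2] tilt pitch(x) 0.083 roll(y) -0.011 yaw -0.004 F [ 0.8 -0.4 -1.9]
tool mm to (-20,-22): [-21.1  -4.1]  to (0.5,-22): [-0.7 -4.4]
t 20.4167 [479.4 233.1 264.9] jaw deg -68.91816034187944 z [-0.0637 -0.0183 -0.9978] [ 0.74  0.24 -0.11 -0.03 -1.28  1.21] [ 0.8 -0.4 -1.9] 25.488206287657185
bar 4130 -68.09264 [486.57956 264.31876] 220.16046 164.55402857075535
red 446 [ 597.9 -146.7   25. ]
yellow 401 [ 487.7 -115.2   25. ]
blue 425 [570.1 -39.5  25. ]
```

>>> send_rows --steps '[[[0.5,0,0,0,0],[0,0,0,0,0],[0,0,0.8,0,0],[0,0,0.8,0,0],[0,0,0.6,0,0],[0,0,0,0,0],[0,0,0,0,0]]]'

```text
clock: 21.05
position: [481.7, 233.8, 239.9]
ee_rot: [0.983, 0.183, -0.034, 0.003]
contact_force: [0.8, -0.0, -2.0]
gripper_width: 25.4
```

```bash
python3 hang.py
```

```text
t 21.05 O rail [  3.5 -26.6  55.6] slot mouth x -0.8 tip [-28.3 -25.1 -70.2] tilt pitch(x) 0.085 roll(y) -0.011 yaw -0.004 F [ 0.8 -0.  -2. ]
tool mm to (-20,-22): [-23.5  -4.3]  to (0.5,-22): [-3.  -4.6]
```

>>> send_rows --steps '[[[0.1,0,0.5,0,0],[0,0,0.6,0,0],[0,0,0.6,0,0],[0,0,0.5,0,0],[0,0,0,0,0],[0,0,0,0,0]]]'

```text
clock: 21.55
position: [480.9, 233.7, 215.3]
ee_rot: [0.983, 0.183, -0.034, 0.003]
contact_force: [0.1, 0.2, -1.0]
gripper_width: 25.4
```

```bash
python3 hang.py
```

```text
t 21.55 O rail [  2.6 -26.4  31. ] slot mouth x -1.6 tip [-29.2 -24.9 -94.7] tilt pitch(x) 0.085 roll(y) -0.011 yaw -0.004 F [ 0.1  0.2 -1. ]
tool mm to (-20,-22): [-22.6  -4.1]  to (0.5,-22): [-2.2 -4.4]
```

Legs are past the bar with no contact, and the axis is within 0.5 mm of the bar's centre. Lower the rest.

>>> send_rows --steps '[[[0,0,0.6,0,0],[0,0,0.6,0,0],[0,0,0.6,0,0],[0,0,0.4,0,0],[0,0,0.3,0,0],[0,0,0,0,0],[0,0,0,0,0]]]'

```text
clock: 22.13
position: [479.2, 233.2, 187.7]
ee_rot: [0.983, 0.183, -0.034, 0.003]
contact_force: [-0.9, 0.1, -1.6]
gripper_width: 25.6
```

```bash
python3 hang.py
```

```text
t 22.1333 O rail [  0.9 -26.3   3.4] slot mouth x -3.3 tip [ -30.9  -24.8 -122.4] tilt pitch(x) 0.085 roll(y) -0.011 yaw -0.004 F [-0.9  0.1 -1.6]
tool mm to (-20,-22): [-20.9  -3.9]  to (0.5,-22): [-0.5 -4.3]
```

>>> send_rows --steps '[[[0,0,0.15,0,0],[0,0,0.15,0,0],[0,0,0,0,0],[0,0,0,0,0]]]'

```text
clock: 22.47
position: [479.6, 233.5, 185.2]
ee_rot: [0.983, 0.183, -0.033, 0.003]
contact_force: [0.3, 0.6, -1.6]
gripper_width: 25.8
```

>>> send_rows --steps '[[[0,0,0.1,0,0],[0,0,0.1,0,0],[0,0,0,0,0],[0,0,0,0,0]]]'

```text
clock: 22.8
position: [479.8, 233.8, 185.0]
ee_rot: [0.983, 0.183, -0.032, 0.003]
contact_force: [-0.9, 0.1, -0.9]
gripper_width: 25.7
```

```bash
python3 hang.py
```

```text
t 22.8 O rail [  1.8 -25.9   0.8] slot mouth x -2.2 tip [ -29.5  -24.4 -125.1] tilt pitch(x) 0.081 roll(y) -0.012 yaw -0.003 F [-0.9  0.1 -0.9]
tool mm to (-20,-22): [-21.8  -3.6]  to (0.5,-22): [-1.3 -3.9]
```

The saddle is on the bar. Release gradually.

>>> send_rows --steps '[[[0,0,0,0,0.33],[0,0,0,0,0.36],[0,0,0,0,0.4],[0,0,0,0,0.5],[0,0,0,0,0.7],[0,0,0,0,1],[0,0,0,0,1],[0,0,0,0,1],[0,0,0,0,1],[0,0,0,0,1]]]'

```text
clock: 23.63
position: [481.1, 234.3, 185.4]
ee_rot: [0.983, 0.184, -0.03, 0.002]
contact_force: [-0.3, 0.4, 0.8]
gripper_width: 85.3
```

```bash
python3 look.py 13
```

```text
t 23.6333 [481.1 234.3 185.4] jaw deg -68.8420762685462 z [-0.0585 -0.0157 -0.9982] [ 0.74  0.3  -0.23 -0.03 -1.09  1.22] [-0.3  0.4  0.8] 85.27146395169206
griptop 3440 [481.2 235.1 225. ] ((470.83929443359375, 254.15512084960938), (26.59727668762207, 69.36109161376953), 22.330703735351562)
bar 9167 -68.00994 [486.7959  264.80017] 218.93799 164.61228497165868
yellow 523 [ 487.8 -115.    25. ]
blue 625 [570.1 -39.2  25. ]
```

>>> send_rows --steps '[[[0,0,-0.6,0,1],[0,0,-1,0,1],[0,0,-1.5,0,1],[0,0,-1.5,0,1],[0,0,-1.5,0,1],[0,0,-1.5,0,1],[0,0,-1.5,0,1],[0,0,-1.5,0,1],[0,0,0,0,1],[0,0,0,0,1]]]'

```text
clock: 24.52
position: [488.3, 235.8, 303.6]
ee_rot: [0.983, 0.184, -0.027, 0.002]
contact_force: [-0.1, -0.1, -0.7]
gripper_width: 85.5
```

```bash
python3 look.py 14; python3 - <<'E'
from m import *
im,d,c=grab("scene"); a=cv2.resize(im[120:260,320:440],(480,560),interpolation=cv2.INTER_CUBIC); cv2.imwrite("pics/s14.png",a)
t,d,c=grab("top"); z=np.load("top0.npz")["im"]
df=cv2.absdiff(t,z).max(2)
for nm,(u,v) in dict(sauce=(294,143),banchan=(234,161),rice=(455,157),side=(360,134),tongs=(475,222),plate=(171,230)).items():
    print(nm, (df[v-15:v+15,u-18:u+18]>40).sum(), end="; ")
E
```

```text
t 24.5167 [488.3 235.8 303.6] jaw deg -68.8259197093479 z [-0.0534 -0.0134 -0.9985] [ 0.73  0.23 -0.03 -0.03 -1.37  1.21] [-0.1 -0.1 -0.7] 85.46002246573329
griptop 946 [480.5 234.7 225.7] ((479.50250244140625, 234.21658325195312), (25.476581573486328, 25.130844116210938), 21.316179275512695)
bar 3588 -67.96457 [486.75537 264.21338] 219.1878 164.59676448206213
red 382 [ 598.  -146.9   25. ]
yellow 344 [ 487.6 -115.4   25. ]
blue 351 [570.  -39.8  25. ]
sauce 0; banchan 1010; rice 0; side 0; tongs 0; plate 543;
```

View pics/s14.png

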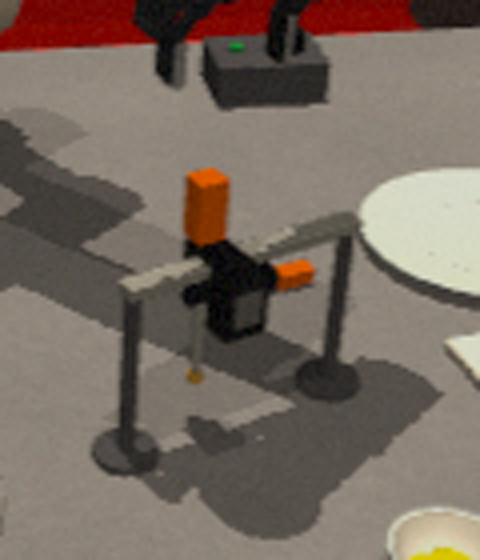

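The tester hangs level astride the bar, about 3.7 mm off centre, with its foot free and the gripper clear. The top view's differences at the banchan bowl and plate look like the arm covering them, so I'll confirm in the scene view and then hand in.

```bash
python3 - <<'E'
from m import *
im,d,c=grab("scene"); H=hsv(im); z=np.load("scene0.npz")["im"]; H0=hsv(z)
for h in(H0,H): 
    print([(a,ce.round(1)) for a,ce,m in blobs(mk(h,22,34),60) if ce[0]>400 and ce[1]>230],[(a,ce.round(1)) for a,ce,m in blobs(mk(h,8,22,90),60) if 435<ce[0]<500 and 195<ce[1]<222])
job.job_done()
E
```

```text
[(np.int32(141), array([431. , 261.6]))] [(np.int32(192), array([468.3, 207.7])), (np.int32(200), array([453. , 210.4]))]
[(np.int32(140), array([431.1, 261.6]))] [(np.int32(191), array([468.4, 207.7])), (np.int32(200), array([453. , 210.4]))]
the job is handed in; nothing more can be done
```

I pressed the tester's foot onto the red, yellow and blue discs in that order. I then hung it back on the rail, let go and handed the job in at about 24.6 s. No verdict is reported.

**Presses:** Each press was held for about a second, and pictures showed the foot in the middle of each disc. The tip was about 2 mm or less from each disc's centre by my calculation. The measured force rose by about 2–3 N, and I worked out the press depth at about 4–5 mm, since I couldn't read the sensor joint directly. The tester leaned about 0.04 rad.

**Final checks:**
- **Tester on the rail:** it hangs level and clear of the posts with its foot free. It sits about 4 mm off centre across the bar (limit 9 mm) and about 26 mm from the middle along it (limit 80 mm). The open gripper is well above it.
- **Dishes and tongs:** the top view showed no change at the sauce dish, rice bowl, side bowl or tongs. It did differ at the banchan bowl and dumpling plate, where the arm was in the way. The scene camera showed both unmoved, to within 0.1 pixel.

**What went wrong on the way:**
- **First grasp:** it was about 8 mm off to one side and 14 mm too high, because the arm lagged on fast moves. I opened the gripper and grasped again before lifting.
- **Tilt:** the tool tilted gradually while moving, and the held tester leaned up to 0.085 rad. I lowered it along its own axis onto the bar, and it levelled once released.

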